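Feel for bearing play in a tube mixer wheel and take it up

TASK

The blue wheel of the tube mixer has worn loose on its axle. Without gripping it, with light side pushes on the rim of a few newtons, rock it first towards the white housing and then away from it until it comes up against its stops, to feel how much side play there is; then slide the orange adjuster tab away from the robot just far enough that the play is taken up (at most about half a millimetre left at the rim, bearing not squeezed), and rock the rim once more, first towards the housing and then away, to check it. Never load the wheel hard, let go of everything and leave the other things where they are.

Things in the scene. Friction and masses are not known exactly. Their poses are not given: they have to be found in the camera images.
- mixer: tube mixer fixed to the desk: grey foot plate 190 x 210 x 12 mm carrying a white housing 180 (x) x 76 (y) mm, 127 mm high. Origin: desk level, near the middle of the foot plate. Its own x points away from the robot, its y from the wheel to the housing (housing from y = 14 to 90 mm, wheel plane at y = -62 mm), z up. It stands turned by up to 0.3 rad about the vertical.
- wheel: blue upright disc, 72 mm radius, 8 mm thick, on a steel axle along the mixer's y, 105 mm above the desk; two tubes clipped on its outer face reach 63 mm from the axle, 29 mm out from the wheel plane. Origin: wheel centre. Rim top at 177 mm; 70 mm free between wheel and housing. It also spins stiffly. More than 18 N between fingers and wheel damages it, gripping included: push on one face at a time.
- rim_top (a point): topmost point of the rim, in the middle of its 8 mm thickness: the place to push sideways (along the mixer's y), on either face within about 15 mm below this point
- hub (a joint): side-to-side rock of the wheel about the mixer's x axis through the wheel centre, rad; 0 upright, positive when the top of the rim leans away from the housing (72 mm of rim travel per rad). Inside the play it moves at about 0.5 N pushed at the rim and stays where it is left; the play is symmetric about 0, 1.5 to 5 mm to each side at the start, different each time. At the stops the bearing yields elastically by about 0.04 mm per N at the rim.
- tab_grip (a point): middle of the orange adjuster tab on top of the housing, 22 mm above the housing top; tab 12 mm thick along the mixer's x (grip it across this), 22 mm wide along y, 34 mm tall above a 4 mm black foot 34 mm long
- adjuster (a joint): travel of the tab along the mixer's +x (away from the robot), 0 to 0.062 m. It slides against about 4 N of friction and stays where it is left. Each 10 mm forward takes 1.9 mm off the total side-to-side movement of the rim. When the play is gone it still slides on with hardly more resistance (about 0.45 N more per mm) and squeezes the bearing, so the tab itself does not tell when to stop. The right travel differs each time (28 to 54 mm). It can be slid back.
- sprayer: turquoise trigger sprayer, 206 mm tall, standing; bystander, origin at its underside
- bottle_1: white pump bottle, 181 mm tall, standing; bystander, origin at its underside
- water_bottle: clear water bottle with blue cap, 67 mm wide, 228 mm tall, standing; bystander, origin at its underside
- phone: phone 162 x 80 x 10 mm lying flat; bystander, origin at its underside

How it is judged (in metres and radians):
On the way, in this order (a step that is already met when the one before it is completed fails the run):
1. the rim is pushed towards the housing against its stop (more than 2 N, leaning more than 0.015 rad) (contact force between the fingers and wheel above 2 N and value of joint hub below -0.015 rad), for 0.1 s.
2. the rim is pushed away from the housing against its stop (more than 2 N, leaning more than 0.015 rad) (contact force between the fingers and wheel above 2 N and value of joint hub above 0.015 rad), for 0.1 s.
3. the adjuster has been slid to where the play is taken up (within 4.5 mm of tab travel of zero play) (distance between mark and seat below 0.0045 m and contact force between the fingers and wheel below 0.5 N), for 0.2 s.
4. with the play taken up, the rim is pushed towards the housing again with more than 2 N (contact force between the fingers and wheel above 2 N and value of joint hub below 0 rad and distance between mark and seat below 0.0045 m), for 0.1 s.
5. with the play taken up, the rim is pushed away from the housing again with more than 2 N (contact force between the fingers and wheel above 2 N and value of joint hub above 0 rad and distance between mark and seat below 0.0045 m), for 0.1 s.
At the end, for the whole second after the job is handed in: The adjuster tab stands within 4.5 mm of travel of the point where the play just vanishes (at most about 0.85 mm total play left at the rim, bearing hardly squeezed), the wheel stands upright and at rest, and nothing touches the mixer (distance between mark and seat below 0.0045 m and value of joint hub between -0.02 and 0.02 rad and contact force between the fingers and mixer below 0.5 N and linear speed of wheel below 0.01 m/s).
It fails at once if the fingers load the wheel with more than 18 N (contact force between the fingers and wheel above 18 N).
It fails at once if a bystander is shoved or knocked over (distance of any of sprayer, bottle_1, water_bottle, phone from where it was at the start of the episode above 0.03 m or angle between any of sprayer, bottle_1, water_bottle, phone's own z axis and vertical above 0.35 rad).
It also fails if it takes over 72 s, if anything falls off the work surface, if the arm or the gripper's body presses on something with over 40 N, if the wrist force passes 120 N, or if a joint passes its speed limit or range.

ROBOT

A 6-joint arm with a two-finger parallel gripper is mounted at the origin on a cart in front of the work surface, level with it; the furniture and walls round the work are solid. World frame = base frame: x ahead of the robot, y to its left, z up, the work surface at z = 0. Lengths are in m, angles in degrees, forces in N, time in s.
With the tool pointing down it reaches from about 0.425 to 0.925 m from the base axis. Payload 12.5 kg.
Tool frame: the origin (TCP) lies where the fingers leave the gripper's body, on its centre line; the fingertips stand 73 mm ahead of it and the grasp point (between the pads) lies 54 mm ahead of it; y points along the fingers, z is the direction in which the jaws open and shut, and the axes are right-handed (so a half turn about y gives the same grasp; the last joint's range is limited). The gripper opens to 85 mm and grips with 20 to 120 N. Pads are 22 mm wide; open, the fingers measure 114 mm over their backs; the gripper's body (76 mm by 85 mm) begins 54 mm behind the grasp point. The pads swing forward as they close: fully open they stand 13 mm farther back than shut.
Start: joints at [-73.144, 28.126, 89.318, -0, 62.55, -6.05], TCP at [0.243, -0.576, 0.304] pointing down, gripper open.
Joint ranges: [-177.58, 177.58], [-47.91, 125.51], [2.72, 160], [-65.01, 245.01], [3.68, 167.84], [-153.87, 153.87]. Speed limits (degrees/s): [127.2, 127.2, 159.86, 180, 180, 180].

INTERFACE

Orientations are given as [roll, pitch, yaw] about the fixed x, y, z axes, in that order (R = Rz(yaw) Ry(pitch) Rx(roll)).
In Python, from cell import env gives the robot as it stands.
- The arm moves only by the tool play_rows, never from a script. Its argument "plan" is a list of rows, each an object with "delta_pos": the shift along the world's x, y, z in mm, a list of three; "turn": the turn, a rotation vector about the world's x, y, z in rad, a list of three; "gripper": the closure in counts, from 0 (fully open) to 255 (shut). In form: [{"delta_pos": [x, y, z], "turn": [wx, wy, wz], "gripper": gripper}, ...]. A call has 1 to 12 rows; each row shifts and turns the commanded pose from where the row before left it; what a row does not reach is not made up. A row lasts 1/8 s, in which the tool goes at most 62.5 mm and 10.7 degrees, less where a joint would pass 70% of its speed; a pose out of reach is approached as far as the arm can. A call with a gripper value outside its range is refused whole. The fingers move at their own pace and stop on an object; "grip_force" is the grip in N (left out, the last holds). Time passes only in rows, so rows that do not move let the fingers close. It gives the time, the measured TCP pose, the force and the opening at its end, in the units of the state.
- env.read_state(): the state, without advancing time (a new reading comes with each control period).
- env.read_camera(name): name is "scene" or "top" or "wrist"; returns a dict with "img" (420x560x3 uint8, blue, green, red), "K" (3x3 intrinsics, pixels), "extrinsics" (4x4, takes a point from camera to world coordinates). Camera axes: x right, y up, looking along -z (the intrinsics and any distortion apply to the point x, -y, -z); pixel columns grow to the right and rows downward; lengths in m; the calibration is good to about 2 mm. The wrist camera is an equidistant fisheye: a pixel r from the principal point sees the ray r / f radians off the axis. A picture is of the moment at which its call begins. There is no depth.
- env.hand_in(): hands the job in, once; it reports no verdict.
The state is a dict: "t": time; "q": joint angles; "dq": joint speeds; "tau": joint torques, N m; "position": TCP position; "ee_rot": TCP orientation; "wrist_force": force on the tool from outside, world axes, zero at the start; "wrist_torque": the same for the moment, N m; "finger_gap": finger opening in m.
Only numpy, scipy, OpenCV 4.12 (cv2) and the standard library are available. Lean on these libraries where they do the work, as an engineer would, in place of code of your own. Each camera call takes 0.05 s, during which the arm holds its last target.

## Working session

There is one attempt and no reset: what is moved stays moved. The work goes in short steps, Python scripts to look and compute and a tool call to move; the robot and the scene stay as the last step left them, time stands still between calls to the robot, and variables do not carry over. Pictures are saved under pics/ and viewed, and the job is handed in when it is done.

Besides the shell and the picture viewer there is one more tool, called after ">>>" by a JSON object that holds its "method" and its "body". play_rows: Moves the arm, as the interface text tells. Its arguments: {"type":"object","properties":{"plan":{"type":"array","items":{"type":"object","properties":{"delta_pos":{"type":"array","items":{"type":"number"}},"turn":{"type":"array","items":{"type":"number"}},"gripper":{"type":"number"}}}},"grip_force":{"type":"number"}},"required":["plan"]}

```bash
ls; mkdir -p pics; python3 - <<'E'
from cell import env
import cv2
print(env.read_state())
for n in("scene","top","wrist"):
    c=env.read_camera(n);cv2.imwrite(f"pics/a_{n}.png",c["img"]);print(n,c["K"],c["extrinsics"])
E
```

```text
pics
{'t': 0.0, 'q': array([-7.31433668e+01,  2.81641917e+01,  8.93506353e+01,  1.56250774e-03,
        6.25494334e+01, -6.04988247e+00]), 'dq': array([-0.02848176,  0.05393151,  0.05789435,  0.01960616, -0.10821172,
       -0.04024553]), 'tau': array([-2.41757280e-04, -6.18457031e+01, -2.61600637e+01, -9.32098055e-05,
        4.02915859e-03, -1.53757139e-05]), 'position': array([ 0.24325508, -0.57555697,  0.30332415]), 'ee_rot': array([-9.00637565e+01,  8.15074128e-03, -1.57094210e+02]), 'wrist_force': array([ 0.54263968, -0.72212028, -1.00977393]), 'wrist_torque': array([-0.04107119, -0.02499004,  0.06249631]), 'finger_gap': 0.08537567698736344}
scene [[474.84739003   0.         270.37777076]
 [  0.         474.84739003 206.65471351]
 [  0.           0.           1.        ]] [[-0.87282948  0.35047217 -0.33961443 -0.04856225]
 [-0.48801161 -0.62158463  0.61276195  0.76357354]
 [ 0.0036569   0.70057248  0.71357188  1.10118144]
 [ 0.          0.          0.          1.        ]]
top [[434.58819348   0.         278.92650196]
 [  0.         434.58819348 206.79249747]
 [  0.           0.           1.        ]] [[-0.00389863  0.98384979 -0.17895359  0.20388437]
 [-0.99990746 -0.00616774 -0.01212529 -0.08915276]
 [-0.01303321  0.17888976  0.9837828   1.38767421]
 [ 0.          0.          0.          1.        ]]
wrist [[325.1922621    0.         283.29974988]
 [  0.         325.1922621  209.36780037]
 [  0.           0.           1.        ]] [[ 0.38869898  0.88524569  0.255447    0.30886486]
 [-0.92136405  0.37381609  0.10653555 -0.54855015]
 [-0.00118006 -0.27676994  0.96093549  0.37406466]
 [ 0.          0.          0.          1.        ]]
```

View pics/a_scene.png

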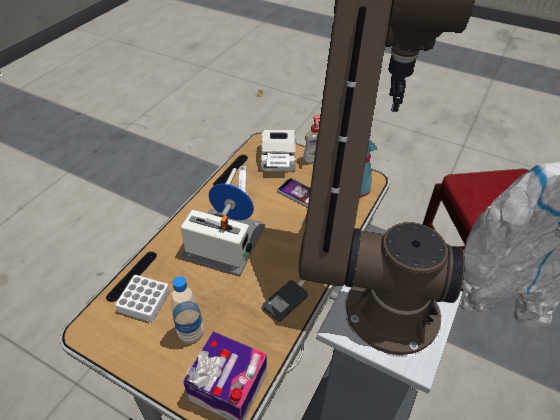

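View pics/a_top.png

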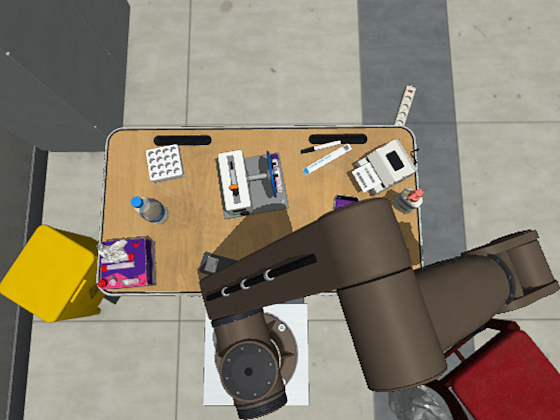

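View pics/a_wrist.png

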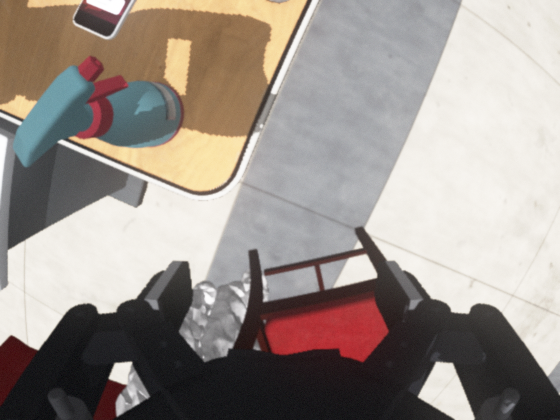

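The scene view shows the mixer, with the blue wheel at about (231,201) and the orange tab at (225,222). In the top view the housing is at (234,180), the tab at (234,188) and the wheel at (272,172). The wrist view shows the sprayer near the desk's right edge. Next I'll zoom in and measure.

```bash
cat > h.py <<'E'
import numpy as np,cv2
from cell import env
def cast(c,u,v,z=None,fish=False):
    K=c["K"];E=c["extrinsics"]
    x=(u-K[0,2])/K[0,0];y=(v-K[1,2])/K[1,1]
    if fish:
        r=np.hypot(x,y); s=np.tan(r)/r if r>1e-9 else 1; x*=s;y*=s
    d=E[:3,:3]@np.array([x,-y,-1.]);o=E[:3,3]
    if z is None:return o,d/np.linalg.norm(d)
    return o+d*(z-o[2])/d[2]
def proj(c,P,fish=False):
    K=c["K"];E=c["extrinsics"];p=E[:3,:3].T@(np.array(P)-E[:3,3])
    x,y=p[0]/-p[2],-p[1]/-p[2]
    if fish:
        r=np.hypot(x,y);s=np.arctan(r)/r;x*=s;y*=s
    return K[0,0]*x+K[0,2],K[1,1]*y+K[1,2]
E
python3 - <<'E'
from h import *
c=env.read_camera("top");i=c["img"]
cv2.imwrite("pics/b_top.png",cv2.resize(i[130:235,195:305],None,fx=7,fy=5.6,interpolation=cv2.INTER_CUBIC) if 0 else cv2.resize(i[135:225,200:310],None,fx=6,fy=6,interpolation=cv2.INTER_CUBIC))
s=env.read_camera("scene");cv2.imwrite("pics/b_scene.png",cv2.resize(s["img"][170:280,170:280],None,fx=5,fy=5,interpolation=cv2.INTER_CUBIC))
def m(c,lo,hi):
    h=cv2.cvtColor(c["img"],cv2.COLOR_BGR2HSV);return cv2.inRange(h,lo,hi)
for n,cc in(("top",c),("scene",s)):
    for nm,lo,hi in(("orange",(5,180,120),(20,255,255)),("blue",(105,150,60),(125,255,255))):
        k=m(cc,lo,hi);N,l,st,ce=cv2.connectedComponentsWithStats(k)
        for a in range(1,N):
            if st[a,4]>12:print(n,nm,st[a],ce[a].round(1))
E
```

```text
top orange [230 185   8   4  28] [233.8 186.4]
top blue [267 152   9  45 113] [271.3 174.1]
scene orange [222 216   5   7  24] [223.9 218.5]
scene blue [ 209  183   44   37 1015] [230.9 200.6]
scene blue [174 280  12  12  47] [180.7 287.5]
scene blue [176 324  22   9  59] [187.7 328.6]
```

View pics/b_top.png

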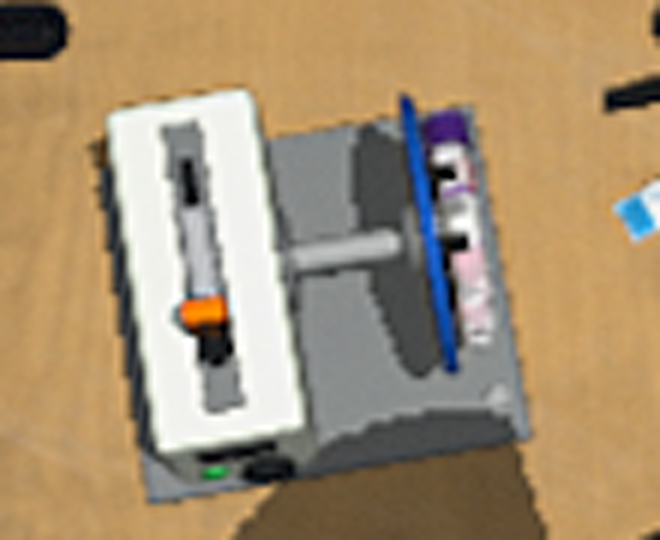

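View pics/b_scene.png

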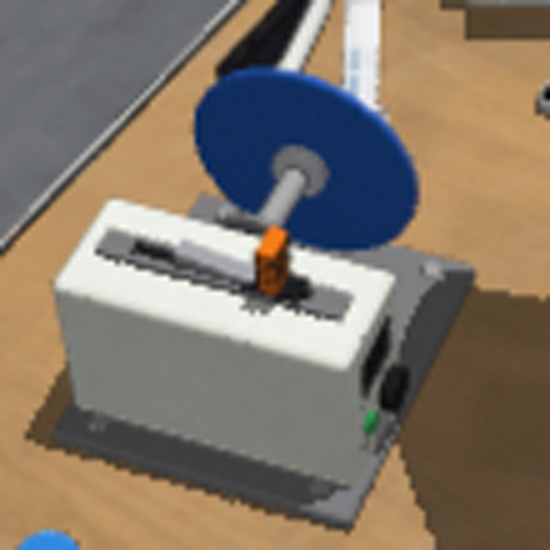

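The zoom shows the housing top's corners at crop pixels (108,112), (248,92), (302,432) and (160,455). The tab is at (204,312) and the wheel runs from (405,97) to (452,370).

```bash
python3 - <<'E'
from h import *
c=env.read_camera("top");i=c["img"];s=env.read_camera("scene")
g=lambda u,v:((u+.5)/6+200-.5,(v+.5)/6+135-.5)
C=np.array([cast(c,*g(*p),.127) for p in((108,112),(248,92),(302,432),(160,455))])
print(C.round(4)); print([np.linalg.norm(C[k]-C[k-1]).round(4) for k in range(4)])
e=(C[0]-C[3])+(C[1]-C[2]);th=np.arctan2(e[1],e[0]);print("yaw",th)
f=(C[0]-C[1])+(C[3]-C[2]);print("yaw via y",np.arctan2(-f[0],f[1]))
ctr=C.mean(0);R=np.array([[np.cos(th),-np.sin(th)],[np.sin(th),np.cos(th)]])
o=ctr[:2]-R@[0,.052];print("origin if housing x-centred",o)
w=[cast(c,*g(*p),.105) for p in((405,97),(452,370))];print("wheel ends",np.array(w).round(4),np.linalg.norm(w[0]-w[1]))
print("wheel ends in mixer",[R.T@(a[:2]-o) for a in w])
t=cast(c,*g(204,305),.127+.038);print("tab",t,R.T@(t[:2]-o))
# scene: wheel centre = blue ellipse, at z=.105
a=cast(s,230.9,200.6,.105);print("scene wheel",a,R.T@(a[:2]-o))
for P in((205,200),):pass
gs=lambda u,v:((u+.5)/5+170-.5,(v+.5)/5+170-.5)
S=np.array([cast(s,*gs(*p),.127) for p in((112,200),(57,283),(348,372),(395,265))]);print(S.round(4),[R.T@(a[:2]-o) for a in S])
E
```

```text
[[0.5988 0.1111 0.127 ]
 [0.6087 0.0407 0.127 ]
 [0.4344 0.012  0.127 ]
 [0.4233 0.0818 0.127 ]]
[np.float64(0.1779), np.float64(0.0712), np.float64(0.1767), np.float64(0.0706)]
yaw 0.164290605448287
yaw via y 0.14844221554818188
origin if housing x-centred [0.52481939 0.0100965 ]
wheel ends [[ 0.6125 -0.0376  0.105 ]
 [ 0.4696 -0.0614  0.105 ]] 0.14487845950265926
wheel ends in mixer [array([ 0.07868887, -0.06141935]), array([-0.06618957, -0.0614828 ])]
tab [0.48989517 0.05670582 0.165     ] [-0.02683088  0.05169365]
scene wheel [ 0.54021924 -0.05620944  0.105     ] [ 0.00434797 -0.0679318 ]
[[0.6043 0.0472 0.127 ]
 [0.5931 0.1142 0.127 ]
 [0.4194 0.0898 0.127 ]
 [0.4375 0.0111 0.127 ]] [array([0.08445718, 0.02362913]), array([0.08441946, 0.0915488 ]), array([-0.09096781,  0.09583052]), array([-0.08595791,  0.01522412])]
```

Housing size, wheel diameter (145 mm) and tab offset all match the given dimensions. Yaw is about 0.16 rad and rim top is near (0.541, -0.050). I'll raise the tool and move above the wheel.

>>> {"method": "play_rows", "body": {"plan": [{"delta_pos": [0,0,50],"turn": [0,0,0],"gripper": 0},{"delta_pos": [0,0,50],"turn": [0,0,0],"gripper": 0},{"delta_pos": [29,52,0],"turn": [0,0,-0.024],"gripper": 0},{"delta_pos": [29,52,0],"turn": [0,0,-0.024],"gripper": 0},{"delta_pos": [29,52,0],"turn": [0,0,-0.024],"gripper": 0},{"delta_pos": [29,52,0],"turn": [0,0,-0.024],"gripper": 0},{"delta_pos": [29,52,0],"turn": [0,0,-0.024],"gripper": 0},{"delta_pos": [29,52,0],"turn": [0,0,-0.024],"gripper": 0},{"delta_pos": [29,52,0],"turn": [0,0,-0.024],"gripper": 60},{"delta_pos": [29,52,0],"turn": [0,0,-0.024],"gripper": 100},{"delta_pos": [29,52,0],"turn": [0,0,-0.024],"gripper": 100},{"delta_pos": [29,52,0],"turn": [0,0,-0.024],"gripper": 100}], "grip_force": 60}}

```text
t: 1.85
position: [0.5339, -0.0538, 0.4041]
ee_rot: [-90.0, 0.0, -170.9]
wrist_force: [0.2, -1.1, 0.7]
finger_gap: 0.0516
```

```bash
python3 - <<'E'
from h import *
for n in("wrist","top"):
    c=env.read_camera(n);cv2.imwrite(f"pics/c_{n}.png",c["img"])
    for P in((.541,-.0495,.177),(.49,.0567,.165)):print(n,proj(c,P,n=="wrist"))
s=env.read_state();print({k:np.round(s[k],4) for k in("t","q","position","ee_rot","wrist_force","finger_gap")})
E
```

```text
wrist (np.float64(279.5527070978518), np.float64(186.46824553946337))
wrist (np.float64(171.32047151475268), np.float64(216.62777338772457))
top (np.float64(270.1835573906894), np.float64(166.92174744010003))
top (np.float64(233.58588161369846), np.float64(185.38128025153986))
{'t': np.float64(1.95), 'q': array([-1.25668e+01,  1.57182e+01,  9.33876e+01,  4.95000e-02,
        7.08862e+01,  6.80269e+01]), 'position': array([ 0.5348, -0.0516,  0.4037]), 'ee_rot': array([-9.00404e+01,  2.49000e-02, -1.70610e+02]), 'wrist_force': array([ 0.1287, -0.2534, -0.1839]), 'finger_gap': np.float64(0.052)}
```

View pics/c_wrist.png

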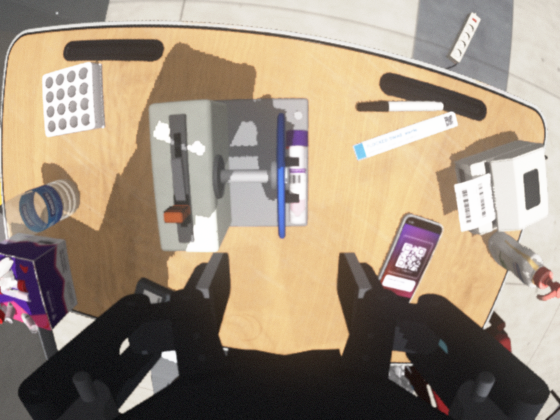

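The wrist view shows the wheel edge-on at column 282 (rows 112-238), the tab at (176,215) and no obstacles nearby. I'll refine the wheel line and the tab from it.

```bash
python3 - <<'E'
from h import *
c=env.read_camera("wrist");i=c["img"];h=cv2.cvtColor(i,cv2.COLOR_BGR2HSV)
k=cv2.inRange(h,(105,150,60),(125,255,255));k[:, :265]=0;k[:, 305:]=0;k[:90]=0;k[250:]=0
N,l,st,ce=cv2.connectedComponentsWithStats(k);a=1+np.argmax(st[1:,4]);print(st[a],ce[a])
ys,xs=np.where(l==a)
for y in range(ys.min(),ys.max()+1,8):
    r=xs[ys==y];print(y,r.min(),r.max())
for y in (ys.min(),ys.max()):
    r=xs[ys==y];print(cast(c,r.mean(),y,.105,True))
r=xs[(ys>165)&(ys<190)];print("top",cast(c,r.mean(),178,.177,True),cast(c,r.min(),178,.177,True),cast(c,r.max(),178,.177,True))
o=cv2.inRange(h,(0,150,80),(20,255,255));o[:,:150]=0;o[:,205:]=0;o[:190]=0;o[240:]=0
N,l,st,ce=cv2.connectedComponentsWithStats(o);a=1+np.argmax(st[1:,4]);print(st[a],ce[a])
cv2.imwrite("pics/d.png",cv2.resize(i[90:260,140:310],None,fx=3.5,fy=3.5,interpolation=cv2.INTER_CUBIC))
E
```

```text
[281 164   5  23  65] [282.61538462 174.16923077]
164 284 284
172 281 284
180 281 284
[ 0.5534784  -0.04937188  0.105     ]
[ 0.52766768 -0.05128544  0.105     ]
top [ 0.55033022 -0.04842807  0.177     ] [ 0.55009901 -0.04702386  0.177     ] [ 0.55070349 -0.05068938  0.177     ]
[167 213  17  10 162] [174.87654321 217.49382716]
```

View pics/d.png

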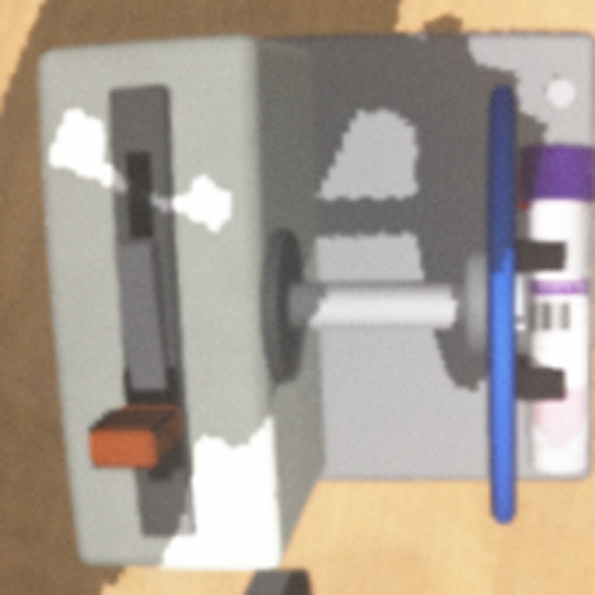

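```bash
python3 - <<'E'
from h import *
c=env.read_camera("wrist")
g=lambda u,v:(140+(u+.5)/3.5-.5,90+(v+.5)/3.5-.5)
A=cast(c,*g(503,87),.105,True);B=cast(c,*g(503,520),.105,True);M=cast(c,*g(503,304),.177,True)
print(A,B,np.linalg.norm(A-B),(A+B)/2,M,"yaw",np.arctan2((A-B)[1],(A-B)[0]))
T=cast(c,*g(124,448),.165,True);print("tab",T,[cast(c,*g(*p),.165,True) for p in((90,430),(90,467),(158,430),(158,467))])
C=np.array([cast(c,*g(*p),.127,True) for p in((42,50),(248,40),(282,568),(82,562))]);print(C)
f=C[0]-C[3]+C[1]-C[2];print(np.arctan2(f[1],f[0]),np.linalg.norm(f)/2)
s=env.read_state();print(s["position"],s["ee_rot"],s["t"])
E
```

```text
[ 0.60810666 -0.04157528  0.105     ] [ 0.46299906 -0.06548031  0.105     ] 0.14706347335153241 [ 0.53555286 -0.0535278   0.105     ] [ 0.55084064 -0.05102644  0.177     ] yaw 0.16327350704010068
tab [0.48905516 0.05253714 0.165     ] [array([0.49283558, 0.06366266, 0.165     ]), array([0.48119193, 0.06305567, 0.165     ]), array([0.49639711, 0.04234529, 0.165     ]), array([0.48495479, 0.04152471, 0.165     ])]
[[0.60164196 0.10541974 0.127     ]
 [0.61131469 0.03773    0.127     ]
 [0.44172775 0.00637107 0.127     ]
 [0.43034964 0.07766537 0.127     ]]
0.17170654514780265 0.17298341626966168
[ 0.53342461 -0.05483935  0.40366601] [-8.99955788e+01 -3.14958974e-02 -1.70699695e+02] 2.05
```

>>> {"method": "play_rows", "body": {"plan": [{"delta_pos": [2,2,-25],"turn": [0,0,0],"gripper": 100},{"delta_pos": [2,2,-25],"turn": [0,0,0],"gripper": 100},{"delta_pos": [0,0,-25],"turn": [0,0,0],"gripper": 100},{"delta_pos": [0,0,-25],"turn": [0,0,0],"gripper": 100},{"delta_pos": [0,0,-25],"turn": [0,0,0],"gripper": 100},{"delta_pos": [0,0,0],"turn": [0,0,0],"gripper": 100},{"delta_pos": [0,0,0],"turn": [0,0,0],"gripper": 100}]}}

```text
t: 2.92
position: [0.5374, -0.0525, 0.2799]
ee_rot: [-90.0, 0.1, -170.9]
wrist_force: [0.3, 0.2, 0.5]
finger_gap: 0.0519
```

```bash
python3 - <<'E'
from h import *
for n in range(8):
    c=env.read_camera("wrist" if n else "scene")
    cv2.imwrite("pics/e%d.png"%n,c["img"]) if n<2 else 0
    s=env.read_state();print(s["t"],(s["position"]*1e3).round(2),s["ee_rot"].round(2),s["wrist_force"].round(2),s["finger_gap"])
i=cv2.imread("pics/e0.png");cv2.imwrite("pics/e0z.png",cv2.resize(i[130:280,150:300],None,fx=4,fy=4,interpolation=cv2.INTER_CUBIC))
E
```

```text
2.975 [537.48 -52.35 280.11] [-8.9960e+01  9.0000e-02 -1.7089e+02] [ 0.43 -0.1  -0.83] 0.051750052208217864
3.025 [537.48 -52.18 280.08] [-8.9950e+01  1.0000e-01 -1.7087e+02] [-0.19 -0.36 -0.05] 0.05230542450434964
3.075 [537.44 -52.01 279.96] [-8.9960e+01  9.0000e-02 -1.7086e+02] [ 0.31 -0.81 -0.11] 0.05200099496526891
3.125 [537.42 -51.89 279.79] [-8.9970e+01  8.0000e-02 -1.7085e+02] [-0.07 -0.41 -0.38] 0.051920020335433324
3.175 [537.38 -51.81 279.63] [-8.9970e+01  6.0000e-02 -1.7085e+02] [0.26 0.26 0.28] 0.05218983819297204
3.225 [537.33 -51.76 279.45] [-8.9980e+01  4.0000e-02 -1.7084e+02] [ 0.02 -0.37  0.35] 0.05189421872810154
3.275 [537.32 -51.7  279.31] [-8.9980e+01  3.0000e-02 -1.7084e+02] [-0.43  0.47 -0.57] 0.05187850064869858
3.325 [537.3  -51.67 279.2 ] [-8.9990e+01  2.0000e-02 -1.7084e+02] [ 0.09 -0.45 -0.28] 0.0518615757140506
```

View pics/e1.png

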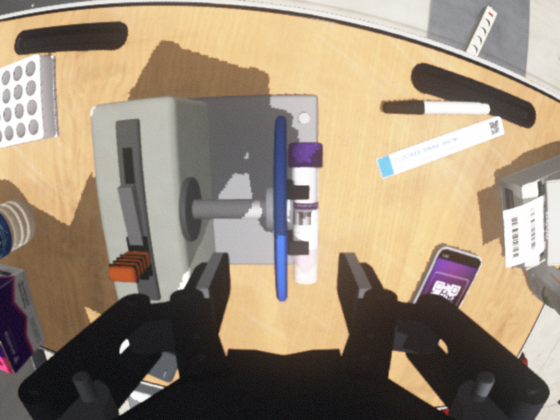

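View pics/e0z.png

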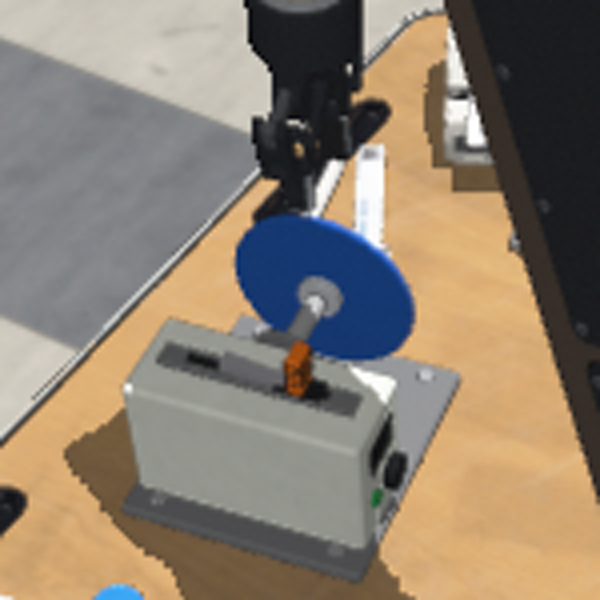

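The wheel (column 282) sits midway between the fingertips (228 and 340). Descending to straddle the rim.

>>> {"method": "play_rows", "body": {"plan": [{"delta_pos": [0,0,-10],"turn": [0,0,0],"gripper": 100},{"delta_pos": [0,0,-10],"turn": [0,0,0],"gripper": 100},{"delta_pos": [0,0,-10],"turn": [0,0,0],"gripper": 100},{"delta_pos": [0,0,-7],"turn": [0,0,0],"gripper": 100},{"delta_pos": [0,0,-6],"turn": [0,0,0],"gripper": 100},{"delta_pos": [0,0,0],"turn": [0,0,0],"gripper": 100},{"delta_pos": [0,0,0],"turn": [0,0,0],"gripper": 100},{"delta_pos": [0,0,0],"turn": [0,0,0],"gripper": 100}]}}

```text
t: 4.32
position: [0.5374, -0.0517, 0.2362]
ee_rot: [-90.0, 0.0, -170.8]
wrist_force: [-0.3, -0.2, -0.1]
finger_gap: 0.0519
```

```bash
python3 - <<'E'
from h import *
c=env.read_camera("wrist");i=c["img"]
cv2.imwrite("pics/f.png",i)
c=env.read_camera("scene");i=c["img"]
cv2.imwrite("pics/fz.png",cv2.resize(i[150:250,180:280],None,fx=6,fy=6,interpolation=cv2.INTER_CUBIC))
E
```

```text
(no output)
```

View pics/f.png

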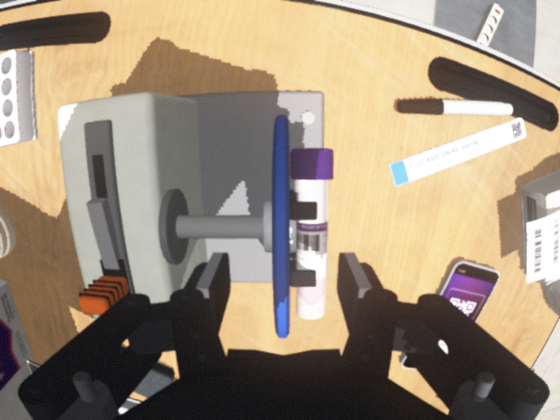

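View pics/fz.png

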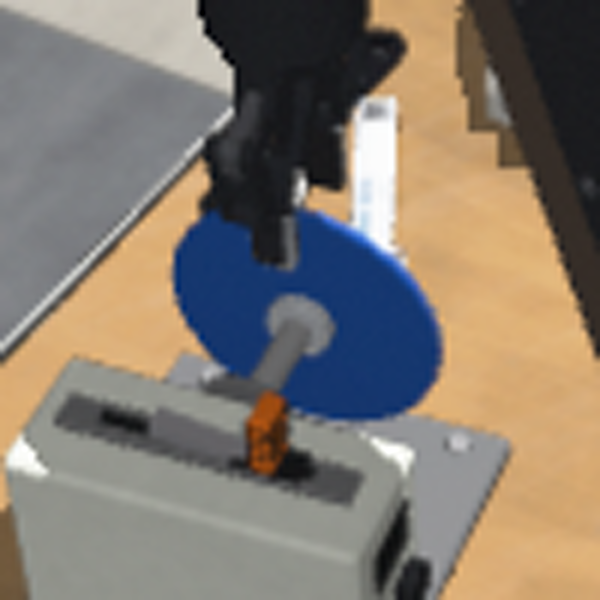

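The scene view shows the inner finger's tip at about pixel (226,193.5), overlapping the rim. I'll check its height.

```bash
python3 - <<'E'
from h import *
c=env.read_camera("scene");s=env.read_state();p=s["position"];ey=np.array([-.162,.987,0])
for d in(.026,.04):
  for z in(.160,.165,.17,.175): print(d,z,np.round(proj(c,np.r_[(p+ey*d)[:2],z]),1))
print(p,s["ee_rot"],s["wrist_force"])
E
```

```text
0.026 0.16 [226.2 194.3]
0.026 0.165 [226.1 193. ]
0.026 0.17 [226.  191.7]
0.026 0.175 [225.9 190.4]
0.04 0.16 [224.2 197.5]
0.04 0.165 [224.1 196.2]
0.04 0.17 [224. 195.]
0.04 0.175 [223.9 193.7]
[ 0.53732378 -0.05170156  0.23611663] [-8.99862967e+01  1.73851762e-02 -1.70841451e+02] [-0.28967344  0.41097716 -0.34922812]
```

>>> {"method": "play_rows", "body": {"plan": [{"delta_pos": [-0.81,4.94,0],"turn": [0,0,0],"gripper": 100},{"delta_pos": [-0.81,4.94,0],"turn": [0,0,0],"gripper": 100},{"delta_pos": [-0.81,4.94,0],"turn": [0,0,0],"gripper": 100},{"delta_pos": [-0.32,1.97,0],"turn": [0,0,0],"gripper": 100},{"delta_pos": [-0.32,1.97,0],"turn": [0,0,0],"gripper": 100},{"delta_pos": [0,0,0],"turn": [0,0,0],"gripper": 100},{"delta_pos": [0,0,0],"turn": [0,0,0],"gripper": 100},{"delta_pos": [0,0,0],"turn": [0,0,0],"gripper": 100}]}}

```text
t: 5.48
position: [0.5342, -0.0331, 0.2359]
ee_rot: [-90.0, -0.0, -170.9]
wrist_force: [-0.4, -0.4, 0.3]
finger_gap: 0.0517
```

```bash
cat > st.py <<'E'
from h import *
import sys
ey=np.array([-.162,.987,0]);ex=np.array([.987,.162,0])
P=[];F=[];Q=[]
n=int(sys.argv[1]) if len(sys.argv)>1 else 1
for k in range(n):
    s=env.read_state();P.append(s["position"]);F.append(s["wrist_force"]);Q.append(s["wrist_torque"])
    if n>1: c=env.read_camera("wrist")
s=env.read_state();P=np.mean(P,0);F=np.mean(F,0)
print("t",s["t"],"pos",(P*1e3).round(2),"y' %.2f x' %.2f"%(P@ey*1e3,P@ex*1e3),"Fy' %.2f Fx' %.2f Fz %.2f"%(F@ey,F@ex,F[2]),"gap %.2f"%(s["finger_gap"]*1e3))
if len(sys.argv)>2:
    c=env.read_camera("wrist");cv2.imwrite("pics/%s.png"%sys.argv[2],c["img"])
E
python3 st.py 6 g
```

```text
t 5.775 pos [534.23 -33.02 235.92] y' -119.14 x' 521.93 Fy' -0.14 Fx' -0.31 Fz 0.25 gap 51.39
```

View pics/g.png

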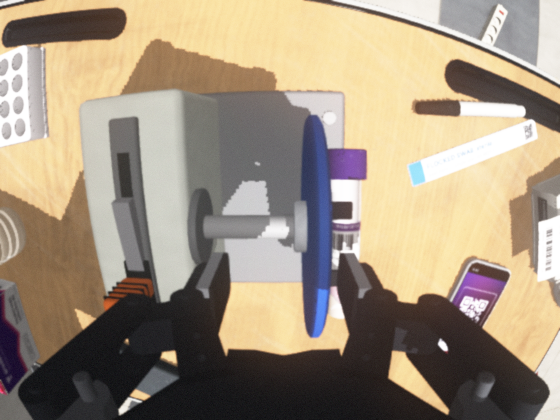

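The pad is now close to the outer face, with no contact force yet. I'll feel forward.

>>> {"method": "play_rows", "body": {"plan": [{"delta_pos": [-0.08,0.49,0],"turn": [0,0,0],"gripper": 100},{"delta_pos": [-0.08,0.49,0],"turn": [0,0,0],"gripper": 100},{"delta_pos": [-0.08,0.49,0],"turn": [0,0,0],"gripper": 100},{"delta_pos": [-0.08,0.49,0],"turn": [0,0,0],"gripper": 100},{"delta_pos": [-0.08,0.49,0],"turn": [0,0,0],"gripper": 100},{"delta_pos": [-0.08,0.49,0],"turn": [0,0,0],"gripper": 100},{"delta_pos": [0,0,0],"turn": [0,0,0],"gripper": 100},{"delta_pos": [0,0,0],"turn": [0,0,0],"gripper": 100}]}}

```text
t: 6.82
position: [0.5338, -0.03, 0.2359]
ee_rot: [-90.0, 0.0, -170.8]
wrist_force: [1.1, 0.1, -0.8]
finger_gap: 0.0518
```

```bash
python3 st.py 6 g2
```

```text
t 7.125 pos [533.75 -30.02 235.93] y' -116.10 x' 521.95 Fy' 0.01 Fx' 0.05 Fz 0.08 gap 51.98
```

View pics/g2.png

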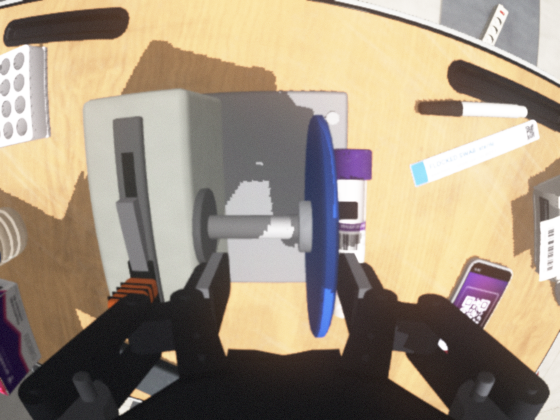

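>>> {"method": "play_rows", "body": {"plan": [{"delta_pos": [-0.08,0.49,0],"turn": [0,0,0],"gripper": 100},{"delta_pos": [-0.08,0.49,0],"turn": [0,0,0],"gripper": 100},{"delta_pos": [0,0,0],"turn": [0,0,0],"gripper": 100}]}}

```text
t: 7.55
position: [0.5336, -0.029, 0.2359]
ee_rot: [-90.0, -0.0, -170.8]
wrist_force: [0.3, 0.5, -0.0]
finger_gap: 0.0517
```

>>> {"method": "play_rows", "body": {"plan": [{"delta_pos": [-0.05,0.3,0],"turn": [0,0,0],"gripper": 100},{"delta_pos": [0,0,0],"turn": [0,0,0],"gripper": 100}]}}

```text
t: 7.8
position: [0.5335, -0.0287, 0.2359]
ee_rot: [-90.0, 0.0, -170.8]
wrist_force: [0.1, 0.5, 0.2]
finger_gap: 0.0519
```

>>> {"method": "play_rows", "body": {"plan": [{"delta_pos": [-0.05,0.3,0],"turn": [0,0,0],"gripper": 100},{"delta_pos": [0,0,0],"turn": [0,0,0],"gripper": 100}]}}

```text
t: 8.05
position: [0.5335, -0.0284, 0.2359]
ee_rot: [-90.0, -0.0, -170.8]
wrist_force: [-0.6, -1.2, 0.1]
finger_gap: 0.052
```

```bash
python3 st.py 3 g3
```

```text
t 8.2 pos [533.48 -28.44 235.94] y' -114.49 x' 521.94 Fy' -0.95 Fx' -0.27 Fz 0.32 gap 51.85
```

View pics/g3.png

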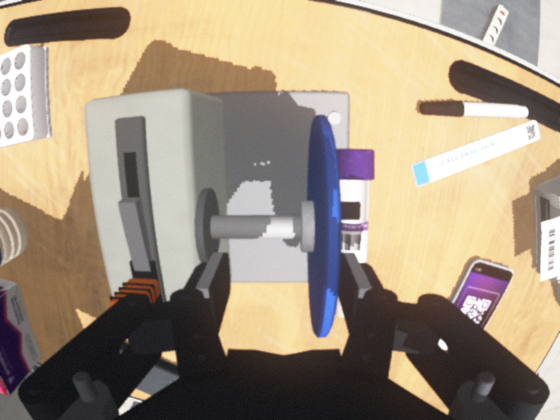

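Contact at about 0.95 N, which fits the wheel's free-play friction. Continuing towards the stop.

>>> {"method": "play_rows", "body": {"plan": [{"delta_pos": [-0.08,0.49,0],"turn": [0,0,0],"gripper": 100},{"delta_pos": [-0.08,0.49,0],"turn": [0,0,0],"gripper": 100},{"delta_pos": [0,0,0],"turn": [0,0,0],"gripper": 100}]}}

```text
t: 8.62
position: [0.5333, -0.0274, 0.2359]
ee_rot: [-90.0, 0.0, -170.8]
wrist_force: [-0.6, -0.5, -0.4]
finger_gap: 0.052
```

>>> {"method": "play_rows", "body": {"plan": [{"delta_pos": [-0.05,0.3,0],"turn": [0,0,0],"gripper": 100},{"delta_pos": [0,0,0],"turn": [0,0,0],"gripper": 100}]}}

```text
t: 8.88
position: [0.5333, -0.0271, 0.2359]
ee_rot: [-90.0, 0.0, -170.8]
wrist_force: [-0.0, -0.4, -0.6]
finger_gap: 0.0519
```

>>> {"method": "play_rows", "body": {"plan": [{"delta_pos": [-0.05,0.3,0],"turn": [0,0,0],"gripper": 100},{"delta_pos": [0,0,0],"turn": [0,0,0],"gripper": 100}]}}

```text
t: 9.12
position: [0.5333, -0.0269, 0.2359]
ee_rot: [-90.0, 0.0, -170.8]
wrist_force: [0.0, -1.5, 0.5]
finger_gap: 0.0518
```

```bash
python3 st.py 3
```

```text
t 9.275 pos [533.26 -26.92 235.94] y' -112.96 x' 521.96 Fy' -1.63 Fx' -0.08 Fz 0.59 gap 51.82
```

>>> {"method": "play_rows", "body": {"plan": [{"delta_pos": [-0.03,0.2,0],"turn": [0,0,0],"gripper": 100},{"delta_pos": [0,0,0],"turn": [0,0,0],"gripper": 100}]}}

```text
t: 9.52
position: [0.5332, -0.0268, 0.2359]
ee_rot: [-90.0, 0.0, -170.8]
wrist_force: [0.5, -3.5, 0.9]
finger_gap: 0.052
```

```bash
python3 st.py 3
```

```text
t 9.675 pos [533.23 -26.76 235.95] y' -112.80 x' 521.96 Fy' -3.52 Fx' -0.08 Fz 0.77 gap 51.65
```

>>> {"method": "play_rows", "body": {"plan": [{"delta_pos": [-0.03,0.2,0],"turn": [0,0,0],"gripper": 100},{"delta_pos": [0,0,0],"turn": [0,0,0],"gripper": 100}]}}

```text
t: 9.93
position: [0.5332, -0.0266, 0.236]
ee_rot: [-90.0, 0.0, -170.8]
wrist_force: [-0.1, -5.1, 1.0]
finger_gap: 0.0519
```

```bash
python3 st.py 3
```

```text
t 10.075 pos [533.22 -26.58 235.97] y' -112.61 x' 521.98 Fy' -5.29 Fx' -0.60 Fz 0.50 gap 51.98
```

The housing-side stop shows as a slope of about 10 N/mm. Force reached 5.3 N at y' = -112.61. Now the other face.

>>> {"method": "play_rows", "body": {"plan": [{"delta_pos": [0.32,-1.97,0],"turn": [0,0,0],"gripper": 100},{"delta_pos": [0.97,-5.92,0],"turn": [0,0,0],"gripper": 100},{"delta_pos": [0.97,-5.92,0],"turn": [0,0,0],"gripper": 100},{"delta_pos": [0.97,-5.92,0],"turn": [0,0,0],"gripper": 100},{"delta_pos": [0.97,-5.92,0],"turn": [0,0,0],"gripper": 100},{"delta_pos": [0.97,-5.92,0],"turn": [0,0,0],"gripper": 100},{"delta_pos": [0.97,-5.92,0],"turn": [0,0,0],"gripper": 100},{"delta_pos": [0.32,-1.97,0],"turn": [0,0,0],"gripper": 100},{"delta_pos": [0.32,-1.97,0],"turn": [0,0,0],"gripper": 100},{"delta_pos": [0,0,0],"turn": [0,0,0],"gripper": 100},{"delta_pos": [0,0,0],"turn": [0,0,0],"gripper": 100},{"delta_pos": [0,0,0],"turn": [0,0,0],"gripper": 100}]}}

```text
t: 11.58
position: [0.5399, -0.0677, 0.2359]
ee_rot: [-90.0, 0.0, -170.8]
wrist_force: [0.1, 0.3, -0.5]
finger_gap: 0.0521
```

```bash
python3 st.py 4 k
```

```text
t 11.775 pos [539.94 -67.79 235.94] y' -154.38 x' 521.94 Fy' 0.29 Fx' 0.40 Fz 0.17 gap 51.82
```

View pics/k.png

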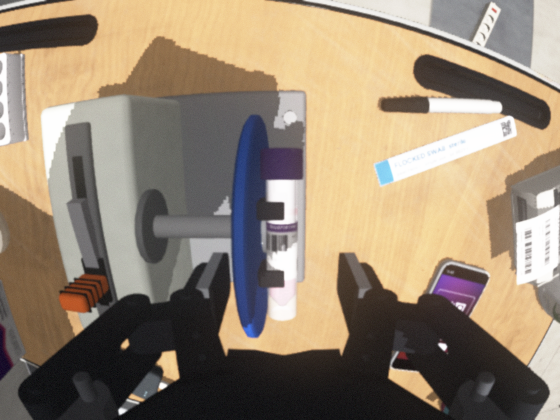

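>>> {"method": "play_rows", "body": {"plan": [{"delta_pos": [0.16,-0.99,0],"turn": [0,0,0],"gripper": 100},{"delta_pos": [0.16,-0.99,0],"turn": [0,0,0],"gripper": 100},{"delta_pos": [0.16,-0.99,0],"turn": [0,0,0],"gripper": 100},{"delta_pos": [0,0,0],"turn": [0,0,0],"gripper": 100}]}}

```text
t: 12.32
position: [0.5404, -0.0709, 0.2359]
ee_rot: [-90.0, -0.0, -170.8]
wrist_force: [0.8, -0.5, 0.2]
finger_gap: 0.052
```

```bash
python3 st.py 3
```

```text
t 12.475 pos [540.43 -70.92 235.92] y' -157.55 x' 521.92 Fy' -0.06 Fx' 0.09 Fz 0.21 gap 51.63
```

>>> {"method": "play_rows", "body": {"plan": [{"delta_pos": [0.08,-0.49,0],"turn": [0,0,0],"gripper": 100},{"delta_pos": [0.08,-0.49,0],"turn": [0,0,0],"gripper": 100},{"delta_pos": [0,0,0],"turn": [0,0,0],"gripper": 100}]}}

```text
t: 12.85
position: [0.5406, -0.0719, 0.2359]
ee_rot: [-90.0, -0.0, -170.8]
wrist_force: [0.0, -0.2, 0.6]
finger_gap: 0.0518
```

```bash
python3 st.py 3
```

```text
t 13.0 pos [540.58 -71.85 235.93] y' -158.50 x' 521.92 Fy' 0.10 Fx' -0.16 Fz 0.34 gap 52.01
```

>>> {"method": "play_rows", "body": {"plan": [{"delta_pos": [0.08,-0.49,0],"turn": [0,0,0],"gripper": 100},{"delta_pos": [0,0,0],"turn": [0,0,0],"gripper": 100}]}}

```text
t: 13.25
position: [0.5407, -0.0723, 0.2359]
ee_rot: [-90.0, -0.0, -170.8]
wrist_force: [-0.2, 0.8, -0.3]
finger_gap: 0.0516
```

```bash
python3 st.py 3
```

```text
t 13.4 pos [540.66 -72.35 235.92] y' -159.00 x' 521.91 Fy' 0.13 Fx' -0.03 Fz -0.27 gap 51.91
```

>>> {"method": "play_rows", "body": {"plan": [{"delta_pos": [0.08,-0.49,0],"turn": [0,0,0],"gripper": 100},{"delta_pos": [0,0,0],"turn": [0,0,0],"gripper": 100}]}}

```text
t: 13.65
position: [0.5408, -0.0729, 0.2359]
ee_rot: [-90.0, 0.0, -170.8]
wrist_force: [-0.0, 1.1, 0.4]
finger_gap: 0.0521
```

```bash
python3 st.py 4 k2
```

```text
t 13.85 pos [540.75 -72.84 235.93] y' -159.50 x' 521.92 Fy' 0.28 Fx' -0.54 Fz 0.06 gap 51.98
```

View pics/k2.png

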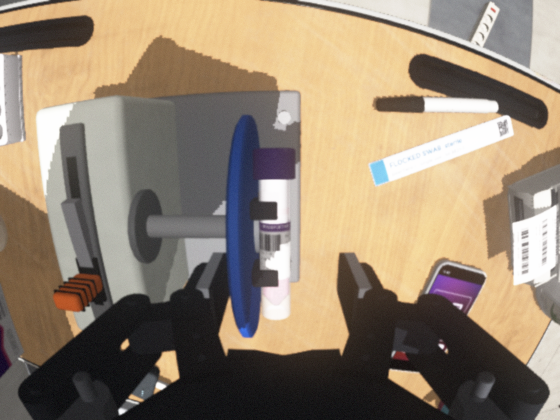

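>>> {"method": "play_rows", "body": {"plan": [{"delta_pos": [0.08,-0.49,0],"turn": [0,0,0],"gripper": 100},{"delta_pos": [0,0,0],"turn": [0,0,0],"gripper": 100}]}}

```text
t: 14.15
position: [0.5408, -0.0733, 0.2359]
ee_rot: [-90.0, -0.0, -170.8]
wrist_force: [0.2, 0.3, 0.7]
finger_gap: 0.0518
```

```bash
python3 st.py 4
```

```text
t 14.35 pos [540.82 -73.33 235.93] y' -159.99 x' 521.92 Fy' 0.13 Fx' -0.20 Fz 0.40 gap 51.73
```

>>> {"method": "play_rows", "body": {"plan": [{"delta_pos": [0.08,-0.49,0],"turn": [0,0,0],"gripper": 100},{"delta_pos": [0,0,0],"turn": [0,0,0],"gripper": 100}]}}

```text
t: 14.6
position: [0.5409, -0.0738, 0.2359]
ee_rot: [-90.0, 0.0, -170.8]
wrist_force: [0.6, -1.0, 1.1]
finger_gap: 0.0519
```

```bash
python3 st.py 4
```

```text
t 14.8 pos [540.91 -73.82 235.93] y' -160.48 x' 521.92 Fy' 0.38 Fx' -0.01 Fz 0.46 gap 51.58
```

>>> {"method": "play_rows", "body": {"plan": [{"delta_pos": [0.06,-0.39,0],"turn": [0,0,0],"gripper": 100},{"delta_pos": [0,0,0],"turn": [0,0,0],"gripper": 100}]}}

```text
t: 15.05
position: [0.541, -0.0742, 0.2359]
ee_rot: [-90.0, 0.0, -170.8]
wrist_force: [-1.1, 1.9, 0.5]
finger_gap: 0.0521
```

```bash
python3 st.py 4
```

```text
t 15.25 pos [540.97 -74.2  235.92] y' -160.87 x' 521.92 Fy' 0.70 Fx' -0.57 Fz 0.37 gap 52.09
```

>>> {"method": "play_rows", "body": {"plan": [{"delta_pos": [0.08,-0.49,0],"turn": [0,0,0],"gripper": 100},{"delta_pos": [0,0,0],"turn": [0,0,0],"gripper": 100}]}}

```text
t: 15.5
position: [0.541, -0.0747, 0.2359]
ee_rot: [-90.0, 0.0, -170.8]
wrist_force: [-0.1, 1.4, -0.2]
finger_gap: 0.0524
```

```bash
python3 st.py 4
```

```text
t 15.7 pos [541.05 -74.7  235.93] y' -161.38 x' 521.92 Fy' 0.86 Fx' -0.25 Fz 0.21 gap 52.00
```

>>> {"method": "play_rows", "body": {"plan": [{"delta_pos": [0.06,-0.39,0],"turn": [0,0,0],"gripper": 100},{"delta_pos": [0,0,0],"turn": [0,0,0],"gripper": 100}]}}

```text
t: 15.95
position: [0.5411, -0.075, 0.2359]
ee_rot: [-90.0, -0.0, -170.8]
wrist_force: [0.1, 0.9, 0.5]
finger_gap: 0.0516
```

```bash
python3 st.py 4
```

```text
t 16.15 pos [541.09 -75.05 235.92] y' -161.73 x' 521.90 Fy' 0.56 Fx' 0.18 Fz 0.12 gap 51.85
```

>>> {"method": "play_rows", "body": {"plan": [{"delta_pos": [0.06,-0.39,0],"turn": [0,0,0],"gripper": 100},{"delta_pos": [0,0,0],"turn": [0,0,0],"gripper": 100}]}}

```text
t: 16.4
position: [0.5411, -0.0753, 0.2359]
ee_rot: [-90.0, -0.0, -170.8]
wrist_force: [-0.8, 2.4, 0.2]
finger_gap: 0.052
```

```bash
python3 st.py 4 k3
```

```text
t 16.6 pos [541.14 -75.32 235.92] y' -162.01 x' 521.90 Fy' 2.85 Fx' 0.10 Fz 0.21 gap 51.63
```

View pics/k3.png

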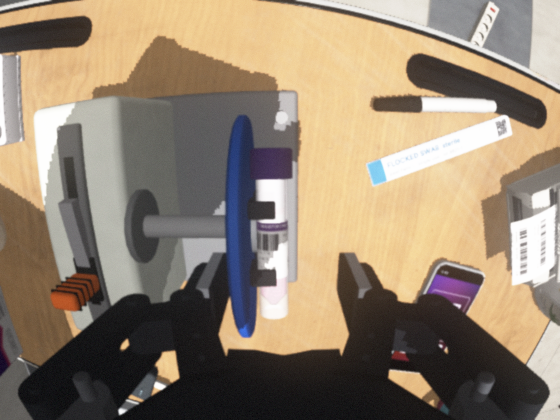

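Stop onset at about -161.8. One more small push for a clear reading.

>>> {"method": "play_rows", "body": {"plan": [{"delta_pos": [0.04,-0.25,0],"turn": [0,0,0],"gripper": 100},{"delta_pos": [0,0,0],"turn": [0,0,0],"gripper": 100},{"delta_pos": [0,0,0],"turn": [0,0,0],"gripper": 100}]}}

```text
t: 17.02
position: [0.5412, -0.0755, 0.2359]
ee_rot: [-90.0, -0.0, -170.8]
wrist_force: [0.0, 6.5, 2.1]
finger_gap: 0.0516
```

```bash
python3 st.py 5
```

```text
t 17.275 pos [541.16 -75.53 235.92] y' -162.22 x' 521.89 Fy' 5.53 Fx' 0.65 Fz 1.32 gap 51.99
```

The two stops are measured. I'll cross-check the side play visually by tracking the rim-top edge in the saved wrist images against the TCP offset.

```bash
cat > rim.py <<'E'
from h import *
def edges(img,row):
    h=cv2.cvtColor(img,cv2.COLOR_BGR2HSV).astype(int)
    b=img[...,0].astype(float)-img[...,2].astype(float) # blue-red
    return b[row]
E
python3 - <<'E'
from rim import *
c=env.read_camera("wrist");cv2.imwrite("pics/m.png",c["img"]);np.savez("cam.npz",K=c["K"],E=c["extrinsics"],p=env.read_state()["position"])
ey=np.array([-.162,.987]);ex=np.array([.987,.162])
for x in(510,522,536.5,540):
    pt=ex*.0;y=-138.5
    w=(ex*x+ey*y)/1e3
    print(x,proj(c,[w[0],w[1],.177],True))
for n,rows in(("g",(250,262)),("g3",(250,262)),("k",(250,262)),("k2",(250,262)),("k3",(250,262)),("m",(250,262))):
    i=cv2.imread(f"pics/{n}.png")
    for r in range(200,290,20):
        b=edges(i,r);m=np.where(b>60)[0];m=m[(m>200)&(m<345)];print(n,r,(m.min(),m.max()) if len(m) else None,end=" ")
    print()
c["img"];cv2.imwrite("pics/mz.png",cv2.resize(c["img"][180:345,200:360],None,fx=3.6,fy=3.6,interpolation=cv2.INTER_CUBIC))
E
```

```text
510 (np.float64(232.37546134590661), np.float64(302.3044322238111))
522 (np.float64(230.5169609845974), np.float64(280.15411206572116))
536.5 (np.float64(228.35047476208055), np.float64(251.05294945170496))
540 (np.float64(227.8492182557759), np.float64(243.65734877472147))
g 200 (np.int64(318), np.int64(328)) g 220 (np.int64(319), np.int64(329)) g 240 (np.int64(319), np.int64(328)) g 260 (np.int64(319), np.int64(328)) g 280 (np.int64(318), np.int64(327)) 
g3 200 (np.int64(328), np.int64(339)) g3 220 (np.int64(328), np.int64(339)) g3 240 (np.int64(328), np.int64(337)) g3 260 (np.int64(328), np.int64(337)) g3 280 (np.int64(327), np.int64(336)) 
k 200 (np.int64(234), np.int64(244)) k 220 (np.int64(233), np.int64(243)) k 240 (np.int64(234), np.int64(243)) k 260 (np.int64(234), np.int64(243)) k 280 (np.int64(236), np.int64(244)) 
k2 200 (np.int64(228), np.int64(238)) k2 220 (np.int64(228), np.int64(238)) k2 240 (np.int64(228), np.int64(238)) k2 260 (np.int64(229), np.int64(238)) k2 280 (np.int64(231), np.int64(239)) 
k3 200 (np.int64(228), np.int64(238)) k3 220 (np.int64(227), np.int64(237)) k3 240 (np.int64(228), np.int64(238)) k3 260 (np.int64(229), np.int64(239)) k3 280 (np.int64(231), np.int64(240)) 
m 200 (np.int64(228), np.int64(237)) m 220 (np.int64(228), np.int64(237)) m 240 (np.int64(228), np.int64(238)) m 260 (np.int64(229), np.int64(238)) m 280 (np.int64(231), np.int64(239))
```

View pics/mz.png

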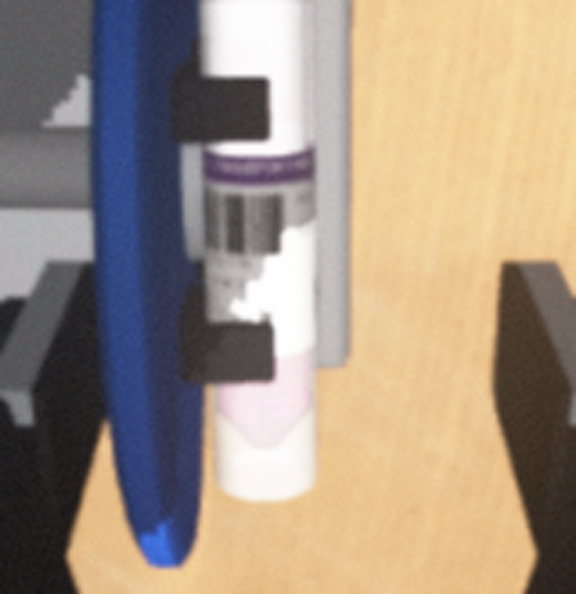

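```bash
cat >> rim.py <<'E'
ey=np.array([-.162,.987,0]);ex=np.array([.987,.162,0])
D=np.load("cam.npz")
def rimy(name,tcp_xy):
    E=D["E"].copy();E[:2,3]+=np.array(tcp_xy)/1e3-D["p"][:2]
    c=dict(K=D["K"],extrinsics=E);i=cv2.imread(f"pics/{name}.png")
    out=[]
    for row in range(246,258):
        b=cv2.GaussianBlur(i,(3,3),0)[row].astype(float);b=b[:,0]-b[:,2]
        m=np.where(b>60)[0];m=m[(m>200)&(m<345)]
        def sub(a,d): # crossing at 60 walking outwards
            j=a+d; return a+d*(b[a]-60)/(b[a]-b[j])
        L,Rr=sub(m.min(),-1),sub(m.max(),1)
        out.append([cast(c,L,row,.177,True)@ey*1e3,cast(c,Rr,row,.177,True)@ey*1e3])
    return np.mean(out,0)
E
python3 - <<'E'
from rim import *
print(D["p"])
for n,p in(("f",(537.32,-51.70)),("g",(534.23,-33.02)),("g2",(533.75,-30.02)),("g3",(533.48,-28.44)),("k",(539.94,-67.79)),("k2",(540.75,-72.84)),("k3",(541.14,-75.32)),("m",D["p"][:2]*1e3)):
    try:print(n,rimy(n,p))
    except Exception as e:print(n,e)
E
```

```text
[ 0.54115202 -0.07554717  0.23591847]
f [-135.01359111 -139.33382827]
g [-134.71558653 -139.40134097]
g2 [-134.64794112 -139.35867278]
g3 [-134.01409    -138.75024553]
k [-132.87099918 -137.58178797]
k2 [-135.62087462 -140.40728127]
k3 [-138.15549731 -142.94701133]
m [-138.33378349 -143.12861945]
```

The visual rim tracking resolves well. At the housing stop rim mid is about -135.0, and at the outer stop about -140.4, so total play is about 5.3-5.6 mm. From the TCP at the stops it is 4.8-5.8 mm. That asks for about 28.5 mm of tab travel. I'll retreat, rise and go to the tab.

>>> {"method": "play_rows", "body": {"plan": [{"delta_pos": [-0.65,3.95,0],"turn": [0,0,0],"gripper": 100},{"delta_pos": [-0.81,4.94,0],"turn": [0,0,0],"gripper": 100},{"delta_pos": [-0.81,4.94,0],"turn": [0,0,0],"gripper": 100},{"delta_pos": [-0.81,4.94,0],"turn": [0,0,0],"gripper": 100},{"delta_pos": [-0.81,4.94,0],"turn": [0,0,0],"gripper": 100},{"delta_pos": [0,0,0],"turn": [0,0,0],"gripper": 100},{"delta_pos": [0,0,14],"turn": [0,0,0],"gripper": 100},{"delta_pos": [0,0,25],"turn": [0,0,0],"gripper": 100},{"delta_pos": [0,0,25],"turn": [0,0,0],"gripper": 100}]}}

```text
t: 18.45
position: [0.5374, -0.0522, 0.3016]
ee_rot: [-90.0, 0.0, -170.9]
wrist_force: [0.2, -0.3, 0.1]
finger_gap: 0.0522
```

>>> {"method": "play_rows", "body": {"plan": [{"delta_pos": [-4.8,10.7,0],"turn": [0,0,0.157],"gripper": 100},{"delta_pos": [-4.8,10.7,0],"turn": [0,0,0.157],"gripper": 100},{"delta_pos": [-4.8,10.7,0],"turn": [0,0,0.157],"gripper": 100},{"delta_pos": [-4.8,10.7,0],"turn": [0,0,0.157],"gripper": 100},{"delta_pos": [-4.8,10.7,0],"turn": [0,0,0.157],"gripper": 100},{"delta_pos": [-4.8,10.7,0],"turn": [0,0,0.157],"gripper": 100},{"delta_pos": [-4.8,10.7,0],"turn": [0,0,0.157],"gripper": 100},{"delta_pos": [-4.8,10.7,0],"turn": [0,0,0.157],"gripper": 100},{"delta_pos": [-4.8,10.7,0],"turn": [0,0,0.157],"gripper": 100},{"delta_pos": [-4.8,10.7,0],"turn": [0,0,0.157],"gripper": 100},{"delta_pos": [0,0,0],"turn": [0,0,0],"gripper": 100},{"delta_pos": [0,0,0],"turn": [0,0,0],"gripper": 100}]}}

```text
t: 19.95
position: [0.4896, 0.0547, 0.3004]
ee_rot: [-90.0, -0.0, -81.1]
wrist_force: [0.3, -0.2, 0.3]
finger_gap: 0.0521
```

```bash
python3 st.py 2 n; python3 -c "
from h import *
c=env.read_camera('wrist');print(proj(c,[.4896,.0555,.165],True))"
```

```text
t 20.05 pos [489.53  54.66 300.32] y' -25.36 x' 492.03 Fy' -0.55 Fx' 0.38 Fz 0.48 gap 51.65
(np.float64(282.52138317265667), np.float64(223.52559414391988))
```

View pics/n.png

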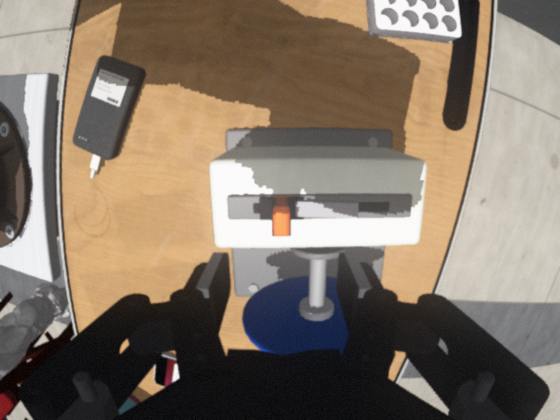

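The tab top (282,221) lies centred between the fingers (218/345). Descending and gripping lightly.

>>> {"method": "play_rows", "body": {"plan": [{"delta_pos": [0,0,-20],"turn": [0,0,0],"gripper": 100},{"delta_pos": [0,0,-20],"turn": [0,0,0],"gripper": 100},{"delta_pos": [0,0,-20],"turn": [0,0,0],"gripper": 100},{"delta_pos": [0,0,-15],"turn": [0,0,0],"gripper": 100},{"delta_pos": [0,0,-10],"turn": [0,0,0],"gripper": 100},{"delta_pos": [0,0,-4],"turn": [0,0,0],"gripper": 100},{"delta_pos": [0,0,0],"turn": [0,0,0],"gripper": 100},{"delta_pos": [0,0,0],"turn": [0,0,0],"gripper": 100},{"delta_pos": [0,0,0],"turn": [0,0,0],"gripper": 100}]}}

```text
t: 21.28
position: [0.4894, 0.055, 0.2113]
ee_rot: [-90.0, -0.0, -80.9]
wrist_force: [-0.6, -0.6, -0.3]
finger_gap: 0.0517
```

```bash
python3 st.py 2 n2
```

```text
t 21.375 pos [489.39  55.02 211.28] y' -24.98 x' 491.94 Fy' -0.77 Fx' 0.14 Fz -0.15 gap 51.81
```

View pics/n2.png

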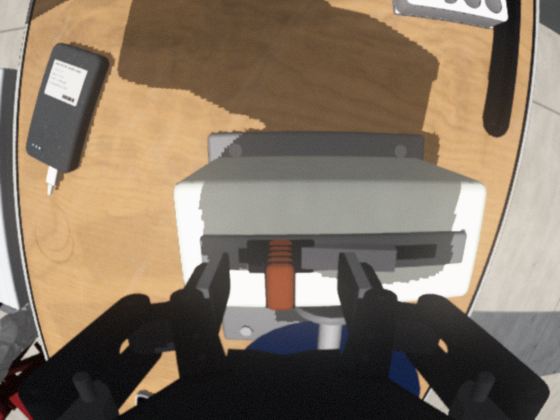

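Tab is about 1.3 mm off centre (280.5 vs 284). Correcting, then closing.

>>> {"method": "play_rows", "body": {"plan": [{"delta_pos": [-1.28,-0.21,0],"turn": [0,0,0],"gripper": 100},{"delta_pos": [0,0,0],"turn": [0,0,0],"gripper": 100},{"delta_pos": [0,0,0],"turn": [0,0,0],"gripper": 140},{"delta_pos": [0,0,0],"turn": [0,0,0],"gripper": 180},{"delta_pos": [0,0,0],"turn": [0,0,0],"gripper": 255},{"delta_pos": [0,0,0],"turn": [0,0,0],"gripper": 255},{"delta_pos": [0,0,0],"turn": [0,0,0],"gripper": 255},{"delta_pos": [0,0,0],"turn": [0,0,0],"gripper": 255}], "grip_force": 25}}

```text
t: 22.42
position: [0.488, 0.0548, 0.211]
ee_rot: [-90.0, -0.0, -80.9]
wrist_force: [-0.6, 0.1, 3.7]
finger_gap: 0.0116
```

```bash
python3 st.py 3 n3
```

```text
t 22.575 pos [488.    54.79 210.98] y' -24.98 x' 490.53 Fy' 0.43 Fx' -0.97 Fz 3.91 gap 11.62
```

View pics/n3.png

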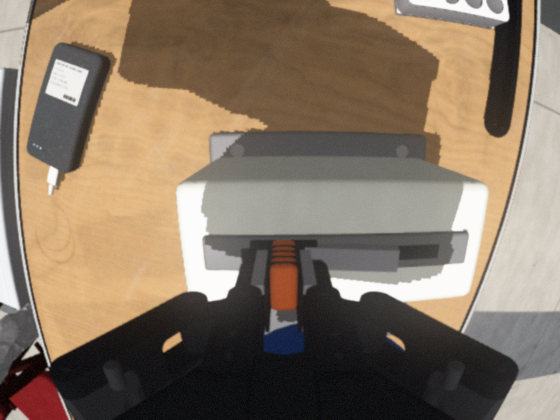

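Gripped at 11.6 mm gap. Sliding 28.5 mm along the mixer's +x.

>>> {"method": "play_rows", "body": {"plan": [{"delta_pos": [2.81,0.46,0],"turn": [0,0,0],"gripper": 255},{"delta_pos": [2.81,0.46,0],"turn": [0,0,0],"gripper": 255},{"delta_pos": [2.81,0.46,0],"turn": [0,0,0],"gripper": 255},{"delta_pos": [2.81,0.46,0],"turn": [0,0,0],"gripper": 255},{"delta_pos": [2.81,0.46,0],"turn": [0,0,0],"gripper": 255},{"delta_pos": [2.81,0.46,0],"turn": [0,0,0],"gripper": 255},{"delta_pos": [2.81,0.46,0],"turn": [0,0,0],"gripper": 255},{"delta_pos": [2.81,0.46,0],"turn": [0,0,0],"gripper": 255},{"delta_pos": [2.81,0.46,0],"turn": [0,0,0],"gripper": 255},{"delta_pos": [2.81,0.46,0],"turn": [0,0,0],"gripper": 255},{"delta_pos": [0,0,0],"turn": [0,0,0],"gripper": 255},{"delta_pos": [0,0,0],"turn": [0,0,0],"gripper": 255}]}}

```text
t: 24.12
position: [0.5161, 0.0595, 0.211]
ee_rot: [-90.0, 0.0, -80.9]
wrist_force: [-2.9, 1.5, 4.7]
finger_gap: 0.0113
```

```bash
python3 st.py 3 n4
```

```text
t 24.275 pos [516.09  59.49 210.99] y' -24.89 x' 519.02 Fy' 2.21 Fx' -2.62 Fz 4.96 gap 11.44
```

View pics/n4.png

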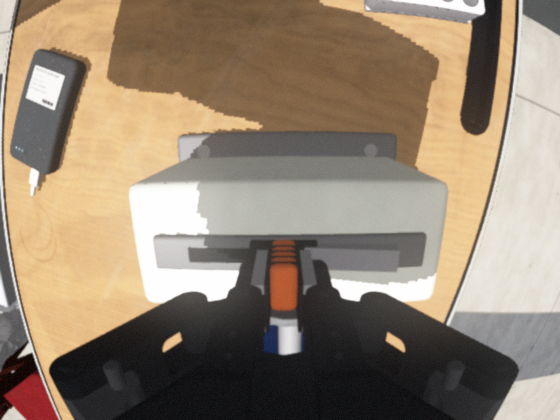

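Tab slid by 28.5 mm and still centred in the grip. Releasing and returning to the wheel.

>>> {"method": "play_rows", "body": {"plan": [{"delta_pos": [0,0,0],"turn": [0,0,0],"gripper": 200},{"delta_pos": [0,0,0],"turn": [0,0,0],"gripper": 100},{"delta_pos": [0,0,0],"turn": [0,0,0],"gripper": 100},{"delta_pos": [0,0,0],"turn": [0,0,0],"gripper": 100},{"delta_pos": [0,0,15],"turn": [0,0,0],"gripper": 100},{"delta_pos": [0,0,25],"turn": [0,0,0],"gripper": 100},{"delta_pos": [0,0,25],"turn": [0,0,0],"gripper": 100},{"delta_pos": [0,0,25],"turn": [0,0,0],"gripper": 100}], "grip_force": 60}}

```text
t: 25.32
position: [0.5161, 0.0594, 0.3029]
ee_rot: [-89.9, -0.0, -80.9]
wrist_force: [-0.0, -0.3, 0.1]
finger_gap: 0.0515
```

>>> {"method": "play_rows", "body": {"plan": [{"delta_pos": [2.1,-11.1,0],"turn": [0,0,-0.157],"gripper": 100},{"delta_pos": [2.1,-11.1,0],"turn": [0,0,-0.157],"gripper": 100},{"delta_pos": [2.1,-11.1,0],"turn": [0,0,-0.157],"gripper": 100},{"delta_pos": [2.1,-11.1,0],"turn": [0,0,-0.157],"gripper": 100},{"delta_pos": [2.1,-11.1,0],"turn": [0,0,-0.157],"gripper": 100},{"delta_pos": [2.1,-11.1,0],"turn": [0,0,-0.157],"gripper": 100},{"delta_pos": [2.1,-11.1,0],"turn": [0,0,-0.157],"gripper": 100},{"delta_pos": [2.1,-11.1,0],"turn": [0,0,-0.157],"gripper": 100},{"delta_pos": [2.1,-11.1,0],"turn": [0,0,-0.157],"gripper": 100},{"delta_pos": [2.1,-11.1,0],"turn": [0,0,-0.157],"gripper": 100},{"delta_pos": [0,0,0],"turn": [0,0,0],"gripper": 100},{"delta_pos": [0,0,0],"turn": [0,0,0],"gripper": 100}]}}

```text
t: 26.82
position: [0.537, -0.0513, 0.3014]
ee_rot: [-90.0, 0.0, -170.7]
wrist_force: [0.3, 0.0, -0.6]
finger_gap: 0.0522
```

```bash
python3 st.py 2 o
```

```text
t 26.925 pos [537.01 -51.29 301.36] y' -137.62 x' 521.72 Fy' 0.60 Fx' -0.04 Fz -0.18 gap 51.77
```

View pics/o.png

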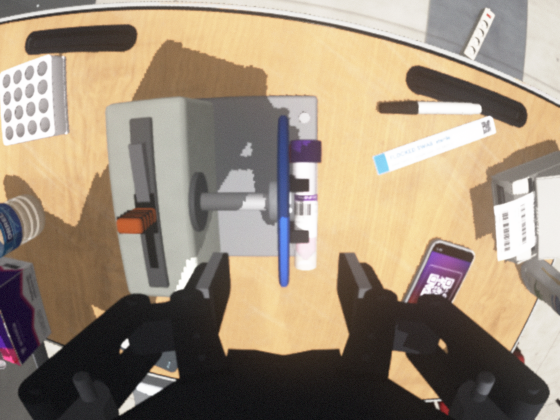

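>>> {"method": "play_rows", "body": {"plan": [{"delta_pos": [0,0,-20],"turn": [0,0,0],"gripper": 100},{"delta_pos": [0,0,-20],"turn": [0,0,0],"gripper": 100},{"delta_pos": [0,0,-15],"turn": [0,0,0],"gripper": 100},{"delta_pos": [0,0,-10],"turn": [0,0,0],"gripper": 100},{"delta_pos": [0,0,0],"turn": [0,0,0],"gripper": 100},{"delta_pos": [-0.81,4.94,0],"turn": [0,0,0],"gripper": 100},{"delta_pos": [-0.81,4.94,0],"turn": [0,0,0],"gripper": 100},{"delta_pos": [-0.81,4.94,0],"turn": [0,0,0],"gripper": 100},{"delta_pos": [-0.49,2.96,0],"turn": [0,0,0],"gripper": 100},{"delta_pos": [-0.16,0.99,0],"turn": [0,0,0],"gripper": 100},{"delta_pos": [0,0,0],"turn": [0,0,0],"gripper": 100},{"delta_pos": [0,0,0],"turn": [0,0,0],"gripper": 100}]}}

```text
t: 28.48
position: [0.5341, -0.0329, 0.2359]
ee_rot: [-90.0, -0.0, -170.9]
wrist_force: [0.2, 0.2, 0.7]
finger_gap: 0.0518
```

```bash
python3 st.py 4 p; python3 - <<'E'
from rim import *
print(rimy("p",env.read_state()["position"][:2]*1e3))
E
```

```text
t 28.675 pos [534.08 -32.93 235.91] y' -119.03 x' 521.80 Fy' -0.00 Fx' 0.22 Fz -0.29 gap 52.24
[-135.13573828 -139.86700215]
```

>>> {"method": "play_rows", "body": {"plan": [{"delta_pos": [-0.16,0.99,0],"turn": [0,0,0],"gripper": 100},{"delta_pos": [-0.16,0.99,0],"turn": [0,0,0],"gripper": 100},{"delta_pos": [-0.08,0.49,0],"turn": [0,0,0],"gripper": 100},{"delta_pos": [0,0,0],"turn": [0,0,0],"gripper": 100},{"delta_pos": [0,0,0],"turn": [0,0,0],"gripper": 100}]}}

```text
t: 29.35
position: [0.5336, -0.0304, 0.2359]
ee_rot: [-90.0, -0.0, -170.8]
wrist_force: [0.1, -0.0, 0.4]
finger_gap: 0.0517
```

```bash
python3 st.py 3
```

```text
t 29.5 pos [533.65 -30.38 235.92] y' -116.44 x' 521.79 Fy' -0.03 Fx' 0.12 Fz -0.18 gap 51.73
```

>>> {"method": "play_rows", "body": {"plan": [{"delta_pos": [-0.05,0.3,0],"turn": [0,0,0],"gripper": 100},{"delta_pos": [0,0,0],"turn": [0,0,0],"gripper": 100}]}}

```text
t: 29.75
position: [0.5336, -0.03, 0.2359]
ee_rot: [-90.0, 0.0, -170.8]
wrist_force: [-0.4, 0.3, 0.7]
finger_gap: 0.0519
```

```bash
python3 st.py 3
```

```text
t 29.9 pos [533.6  -30.05 235.93] y' -116.10 x' 521.79 Fy' 0.21 Fx' -0.51 Fz 0.27 gap 51.74
```

>>> {"method": "play_rows", "body": {"plan": [{"delta_pos": [-0.05,0.3,0],"turn": [0,0,0],"gripper": 100},{"delta_pos": [0,0,0],"turn": [0,0,0],"gripper": 100}]}}

```text
t: 30.15
position: [0.5335, -0.0297, 0.2359]
ee_rot: [-90.0, -0.0, -170.8]
wrist_force: [-0.3, -0.2, 0.5]
finger_gap: 0.0515
```

```bash
python3 st.py 3
```

```text
t 30.3 pos [533.55 -29.76 235.93] y' -115.80 x' 521.80 Fy' 0.31 Fx' -0.10 Fz 0.37 gap 52.07
```

>>> {"method": "play_rows", "body": {"plan": [{"delta_pos": [-0.05,0.3,0],"turn": [0,0,0],"gripper": 100},{"delta_pos": [0,0,0],"turn": [0,0,0],"gripper": 100}]}}

```text
t: 30.55
position: [0.5335, -0.0295, 0.2359]
ee_rot: [-90.0, 0.0, -170.8]
wrist_force: [-1.2, 0.7, -1.7]
finger_gap: 0.0522
```

```bash
python3 st.py 3
```

```text
t 30.7 pos [533.51 -29.47 235.93] y' -115.51 x' 521.80 Fy' 0.30 Fx' -0.25 Fz -0.99 gap 52.04
```

>>> {"method": "play_rows", "body": {"plan": [{"delta_pos": [-0.05,0.3,0],"turn": [0,0,0],"gripper": 100},{"delta_pos": [0,0,0],"turn": [0,0,0],"gripper": 100}]}}

```text
t: 30.95
position: [0.5335, -0.0293, 0.2359]
ee_rot: [-90.0, -0.0, -170.8]
wrist_force: [0.4, -2.1, -0.1]
finger_gap: 0.0518
```

```bash
python3 st.py 3
```

```text
t 31.1 pos [533.48 -29.26 235.93] y' -115.30 x' 521.80 Fy' -2.16 Fx' -0.00 Fz -0.13 gap 51.70
```

>>> {"method": "play_rows", "body": {"plan": [{"delta_pos": [-0.05,0.3,0],"turn": [0,0,0],"gripper": 100},{"delta_pos": [0,0,0],"turn": [0,0,0],"gripper": 100}]}}

```text
t: 31.35
position: [0.5335, -0.0291, 0.236]
ee_rot: [-90.0, 0.0, -170.8]
wrist_force: [-0.6, -4.2, -0.3]
finger_gap: 0.0517
```

```bash
python3 st.py 3
```

```text
t 31.5 pos [533.45 -29.04 235.96] y' -115.08 x' 521.81 Fy' -4.87 Fx' -1.24 Fz -0.58 gap 51.92
```

The stop is now met right after contact: 2.2 N at -115.30 and 4.9 N at -115.08. Now the other side.

```bash
python3 st.py 3 r; python3 - <<'E'
from rim import *
print(rimy("r",env.read_state()["position"][:2]*1e3))
E
```

```text
t 31.65 pos [533.45 -29.   235.96] y' -115.04 x' 521.82 Fy' -4.56 Fx' -0.50 Fz 0.08 gap 51.97
[-134.88177676 -139.54662743]
```

>>> {"method": "play_rows", "body": {"plan": [{"delta_pos": [0.32,-1.97,0],"turn": [0,0,0],"gripper": 100},{"delta_pos": [0.97,-5.92,0],"turn": [0,0,0],"gripper": 100},{"delta_pos": [0.97,-5.92,0],"turn": [0,0,0],"gripper": 100},{"delta_pos": [0.97,-5.92,0],"turn": [0,0,0],"gripper": 100},{"delta_pos": [0.97,-5.92,0],"turn": [0,0,0],"gripper": 100},{"delta_pos": [0.97,-5.92,0],"turn": [0,0,0],"gripper": 100},{"delta_pos": [0.97,-5.92,0],"turn": [0,0,0],"gripper": 100},{"delta_pos": [0.49,-2.96,0],"turn": [0,0,0],"gripper": 100},{"delta_pos": [0.24,-1.48,0],"turn": [0,0,0],"gripper": 100},{"delta_pos": [0,0,0],"turn": [0,0,0],"gripper": 100},{"delta_pos": [0,0,0],"turn": [0,0,0],"gripper": 100}]}}

```text
t: 33.08
position: [0.5402, -0.0706, 0.2359]
ee_rot: [-90.0, -0.0, -170.8]
wrist_force: [-0.1, 0.6, 1.0]
finger_gap: 0.0515
```

```bash
python3 st.py 4 s; python3 - <<'E'
from rim import *
print(rimy("s",env.read_state()["position"][:2]*1e3))
E
```

```text
t 33.275 pos [540.24 -70.65 235.94] y' -157.26 x' 521.77 Fy' -0.19 Fx' -0.11 Fz 0.22 gap 51.99
[-135.44977513 -140.16830763]
```

>>> {"method": "play_rows", "body": {"plan": [{"delta_pos": [0.16,-0.99,0],"turn": [0,0,0],"gripper": 100},{"delta_pos": [0.06,-0.39,0],"turn": [0,0,0],"gripper": 100},{"delta_pos": [0,0,0],"turn": [0,0,0],"gripper": 100},{"delta_pos": [0,0,0],"turn": [0,0,0],"gripper": 100}]}}

```text
t: 33.83
position: [0.5405, -0.0722, 0.2359]
ee_rot: [-90.0, 0.0, -170.8]
wrist_force: [-0.2, 0.2, -0.1]
finger_gap: 0.0522
```

```bash
python3 st.py 3
```

```text
t 33.975 pos [540.5  -72.19 235.93] y' -158.81 x' 521.78 Fy' 0.40 Fx' 0.06 Fz -0.34 gap 52.12
```

>>> {"method": "play_rows", "body": {"plan": [{"delta_pos": [0.05,-0.3,0],"turn": [0,0,0],"gripper": 100},{"delta_pos": [0,0,0],"turn": [0,0,0],"gripper": 100}]}}

```text
t: 34.22
position: [0.5405, -0.0725, 0.2359]
ee_rot: [-90.0, -0.0, -170.8]
wrist_force: [-0.9, -0.9, 0.8]
finger_gap: 0.0516
```

```bash
python3 st.py 3
```

```text
t 34.375 pos [540.53 -72.49 235.91] y' -159.11 x' 521.76 Fy' -0.37 Fx' -0.20 Fz 0.22 gap 51.93
```

>>> {"method": "play_rows", "body": {"plan": [{"delta_pos": [0.05,-0.3,0],"turn": [0,0,0],"gripper": 100},{"delta_pos": [0,0,0],"turn": [0,0,0],"gripper": 100}]}}

```text
t: 34.62
position: [0.5406, -0.0728, 0.2359]
ee_rot: [-90.0, -0.0, -170.8]
wrist_force: [0.5, 0.2, -0.5]
finger_gap: 0.0514
```

```bash
python3 st.py 3
```

```text
t 34.775 pos [540.57 -72.75 235.92] y' -159.38 x' 521.75 Fy' 0.60 Fx' -0.09 Fz 0.05 gap 51.97
```

>>> {"method": "play_rows", "body": {"plan": [{"delta_pos": [0.05,-0.3,0],"turn": [0,0,0],"gripper": 100},{"delta_pos": [0,0,0],"turn": [0,0,0],"gripper": 100}]}}

```text
t: 35.02
position: [0.5406, -0.0729, 0.2359]
ee_rot: [-90.0, -0.0, -170.8]
wrist_force: [-1.2, 3.2, 0.2]
finger_gap: 0.0521
```

```bash
python3 st.py 3
```

```text
t 35.175 pos [540.6  -72.93 235.93] y' -159.56 x' 521.76 Fy' 3.19 Fx' 0.13 Fz 0.31 gap 51.89
```

>>> {"method": "play_rows", "body": {"plan": [{"delta_pos": [0.05,-0.3,0],"turn": [0,0,0],"gripper": 100},{"delta_pos": [0,0,0],"turn": [0,0,0],"gripper": 100}]}}

```text
t: 35.42
position: [0.5406, -0.0732, 0.2359]
ee_rot: [-90.0, -0.0, -170.8]
wrist_force: [-0.6, 5.3, 1.2]
finger_gap: 0.0522
```

```bash
python3 st.py 3 u; python3 - <<'E'
from rim import *
print(rimy("u",env.read_state()["position"][:2]*1e3))
E
```

```text
t 35.575 pos [540.63 -73.17 235.91] y' -159.80 x' 521.75 Fy' 4.96 Fx' 0.34 Fz 1.10 gap 51.71
[-135.72415945 -140.54994637]
```

The check push away from the housing gave 5.0 N at -159.80. Onset-to-onset distance is now 43.86 mm, against finger gap minus wheel thickness of 43.9 mm, so no play can be resolved. Retreating and rising clear.

>>> {"method": "play_rows", "body": {"plan": [{"delta_pos": [-0.32,1.97,0],"turn": [0,0,0],"gripper": 100},{"delta_pos": [-0.81,4.94,0],"turn": [0,0,0],"gripper": 100},{"delta_pos": [-0.81,4.94,0],"turn": [0,0,0],"gripper": 100},{"delta_pos": [-0.81,4.94,0],"turn": [0,0,0],"gripper": 100},{"delta_pos": [-0.81,4.94,0],"turn": [0,0,0],"gripper": 100},{"delta_pos": [0,0,0],"turn": [0,0,0],"gripper": 100},{"delta_pos": [0,0,0],"turn": [0,0,0],"gripper": 100},{"delta_pos": [0,0,20],"turn": [0,0,0],"gripper": 100},{"delta_pos": [0,0,25],"turn": [0,0,0],"gripper": 100},{"delta_pos": [0,0,25],"turn": [0,0,0],"gripper": 100},{"delta_pos": [0,0,0],"turn": [0,0,0],"gripper": 100},{"delta_pos": [0,0,0],"turn": [0,0,0],"gripper": 100}]}}

```text
t: 37.12
position: [0.5369, -0.0517, 0.3053]
ee_rot: [-90.0, -0.0, -170.9]
wrist_force: [0.2, -0.3, -0.9]
finger_gap: 0.0519
```

```bash
python3 st.py 2 v
```

```text
t 37.225 pos [536.88 -51.68 305.14] y' -137.99 x' 521.53 Fy' 0.32 Fx' 0.37 Fz -0.61 gap 51.89
```

View pics/v.png

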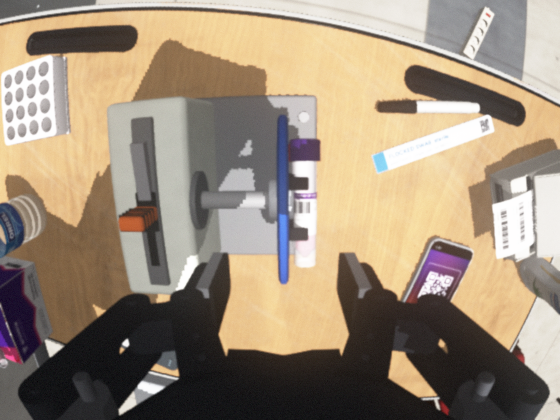

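The wheel is upright (column 283), the tab stands at (139,218), nothing touches the mixer and the bystanders are in place. Handing in.

```bash
python3 -c "
from cell import env
print(env.hand_in())"
```

```text
the job is handed in; nothing more can be done
None
```

I took up the wheel's side play by sliding the orange tab 28.5 mm away from the robot, and handed the job in at about 37 s. No verdict is reported, so the result is judged only by my own checks.

- **First rock:** I pushed the rim with one finger pad at a time, never gripping it. It reached 5.3 N towards the housing and 5.5 N away from it. The total play came out at about 5.3 to 5.6 mm in the wrist camera, which asks for roughly 28 mm of tab travel.
- **Check after adjusting:** I rocked the rim again, to 4.9 N towards the housing and 5.0 N away. The two stops are now 43.86 mm apart in tool travel, and finger gap minus wheel thickness is 43.9 mm, so play is at most about 0.2 mm.
- **End state:** The wheel stands upright, nothing touches the mixer, and no bystander in view of the wrist camera appeared to have moved. The highest force read at the wheel was about 6.5 N, against the 18 N limit.

**Where readings disagreed:**
- **Light contact:** Contact inside the play was too faint to feel reliably against about 0.4 N of force noise, so I placed it from the images.
- **First play figure:** The tool positions at the stops gave a wider range, 4.8 to 5.8 mm. A small over-travel of the tab, at most about 3 mm, therefore cannot be ruled out by touch. The camera estimate puts the error at about 1 mm.

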